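# Hang the dustpan over the bar under the hook rail

## Task

Hang the green dustpan by the bent-over end of its handle on the lower bar, under the steel hook rail, in the gap between the dish brush and the orange spatula, square to the bar and clear of both. Set it down gently, and let go only once you feel the bar take its weight, so that it hangs straight and still. Do not shove the brush, the spatula, the bottle or the strainer.

Things in the scene. Friction and masses are not known exactly. Their poses are not given: they have to be found in the camera images.
- dustpan: Green rigid dustpan with a black grip block, 0.11-0.22 kg, stands on its pan's edge, handle up. Origin on the floor under the hook's middle; z up, y across, x from handle to hook lip. Pan: y -55 to 55 mm, x -20 to 40, z 0 to 95, open to +x. Handle: flat strip, 30 mm wide (y), x -22 to -14, z 95 to 198, ending in a hook (see dustpan_hook).
- dustpan_hook (a point): Middle of the underside of the hook's roof, at (0, 0, 190) mm of the dustpan: the point to rest on the bar. The hook is an upside-down U, 30 mm wide (y), bent over to +x: roof z 190 to 198, x -22 to 22; free lip x 14 to 22, down to z 165. Its slot, x -14 to 14, opens downward.
- dustpan_grip (a point): Where to hold it, at (-46, 0, 145) mm of the dustpan: a black rounded block sticking out of the back of the handle, x -62 to -22, z 130 to 160, 30 mm wide (y -15 to 15), to be pinched on its two sides. Held farther forward, on the flat strip, the fingers would run into the bar.
- rail: Fixed steel stand. Origin on the floor midway between its two uprights (20 mm square, at x -9, y -220 and 220 mm, 357 mm high); y along the rail, x away from the robot. Upper hook rail: x -50 to 12, y -230 to 230, z 335 to 357 mm. To work below it the tool must lean back towards the robot, about 30 to 45 degrees from vertical.
- rail_mid (a point): Underside of the upper hook rail, at (0, 0, 335) mm of the stand, straight above the lower bar. The lower bar is round steel, 12 mm thick, along y at x = 0, in black sliding clamps: its top is anywhere from 234 to 258 mm above the floor, differs each time, is not reported and must be seen or felt. It stays put under 20 N.
- brush: Bamboo dish brush on an S-hook on the upper rail, on the +y side of the gap, hanging just behind (+x) the lower bar; up to 48 mm wide, reaching from the rail down to 80 mm above the floor. Origin on the underside of the hook rail at the rail frame's x = 0, above the brush's middle in y; axes as the rail's. It can slide along the rail if shoved.
- spatula: Orange silicone spatula on an S-hook on the upper rail, on the -y side of the gap; 48 mm wide, reaching down to 87 mm above the floor. Origin and axes as for the brush. It can slide along the rail if shoved.
- bottle: Blue plastic bottle with a white cap, 64 mm in diameter, 170 mm high, standing loose on one side of the dustpan. Origin at the centre of its underside, z up.
- strainer: Chrome sink strainer, a dish 80 mm across and 32 mm high with a stem in the middle, loose on the other side of the dustpan. Origin at the centre of its underside, z up.
Things that resemble listed ones, but are neither listed nor needed, are in the scene too. Several things have the shape of the dustpan; the one meant has the colours described above.

How it is judged:
By the outcome, as a careful person would: the job done as asked, in the order asked, and still so for the second after the job is handed in, with the robot touching nothing.
It also fails if it takes over 43 s, if anything falls off the work surface, if the arm or the gripper's body presses on something with over 40 N, if the wrist force passes 120 N, or if a joint passes its speed limit or range.

## Robot

A 6-joint arm with a two-finger parallel gripper is mounted at the origin on the work surface. World frame = base frame: x ahead of the robot, y to its left, z up, the work surface at z = 0. Lengths are in m, angles in rad, forces in N, time in s.
With the tool pointing down it reaches from about 0.275 to 0.725 m from the base axis. Payload 15.9 kg.
Tool frame: the origin (TCP) lies midway between the tips of the shut fingers; the grasp point (between the pads) lies 19 mm behind it (env.grasp_offset is the distance from the TCP to the grasp point, in m); z points along the fingers, y is the line along which they close (so a half turn about z gives the same grasp; the last joint's range is limited). The gripper opens to 85 mm and grips with 20 to 120 N. Pads are 22 mm wide; open, the fingers measure 114 mm over their backs; the gripper's body (76 mm by 85 mm) begins 54 mm behind the grasp point. The pads swing forward as they close: fully open they stand 13 mm farther back than shut.
Start: joints at [-1.221, 0.213, -0.034, 1.323, 0, 1.571], TCP at [0.171, -0.47, 0.231] pointing down, gripper open.
Joint ranges: [-2.98, 2.98], [-0.74, 1.72], [-1.14, 1.35], [-2.1, 2.04], [-1.57, 1.44], [-3.14, 3.14]. Speed limits (rad/s): [1.89, 1.89, 2.39, 2.57, 3.14, 3.14].

## Interface

Orientations are given as a rotation vector (axis times angle).
In Python, from plant import monitor, eyes, env gives the robot as it stands. The module is installed in compiled form; this text tells all that it offers.
- The arm moves only by the tool arm_command, never from a script. Its argument "rows" is a list that holds one entry, the list of rows, each a list of 7 numbers: the shift along the tool's x, y, z in mm, then the turn, a rotation vector about the tool's x, y, z in degrees, then the closure in counts, from 0 (fully open) to 255 (shut). A call has 1 to 10 rows; each row is the pose to reach, as a shift and turn from the pose commanded when the call began, along the tool's axes at that moment; what a row does not reach only later rows make up. A row lasts 1/8 s, in which the tool goes at most 62.5 mm and 10.7 degrees, less where a joint would pass 70% of its speed; a pose out of reach is approached as far as the arm can. A call with a gripper value outside its range is refused whole. The fingers move at their own pace and stop on an object; "force" is the grip in N (left out, the last holds). Time passes only in rows, so rows that repeat a pose let the fingers close. It gives the time, the measured TCP pose, the force, the opening and the grip force at its end, in the units of the state.
- monitor.sense(): the state, without advancing time (a new reading comes with each control period).
- eyes.grab_frame(name): name is "side" or "top"; returns a dict with "frame" (480x640x3 uint8, red, green, blue), "camera_matrix" (3x3 intrinsics, pixels), "k1" (the pictures are not rectified: a ray, as slopes to the right and down, at radius r is drawn at 1 + k1 r^2 times it, then the intrinsics apply), "pose" (4x4, takes a point from camera to world coordinates). Camera axes: x right, y down, z forward; pixel columns grow to the right and rows downward; lengths in m; the calibration is good to about 2 mm. A picture is of the moment at which its call begins. There is no depth.
- env.sign_off(): hands the job in; it is judged then, once.
The state is a dict: "t": time; "joints": joint angles; "qd": joint speeds; "joint_efforts": joint torques, N m; "position": TCP position; "tool_rot": TCP orientation; "ft_force": force on the tool from outside, world axes, zero at the start; "wrist_torque": the same for the moment, N m; "grip_width": opening from 0.0 (shut) to 1.0 (fully open); "grasp_force": force on a finger pad.
Only numpy, scipy, OpenCV 4.12 (cv2) and the standard library are available. Lean on these libraries where they do the work, as an engineer would, in place of code of your own. Each camera call takes 0.05 s, during which the arm holds its last target. There are 200 camera calls.

## Working session

There is one attempt and no reset: what is moved stays moved. The work goes in short steps, Python scripts to look and compute and a tool call to move; the robot and the scene stay as the last step left them, time stands still between calls to the robot, and variables do not carry over. Pictures are saved under pics/ and viewed, at most 10 in all, crops included, and the job is handed in when it is done.

Besides the shell and the picture viewer there is one more tool, called in YAML: its name, and indented under it one key for each argument. arm_command: Moves the arm, as the interface text tells. Its arguments: {"type":"object","properties":{"rows":{"type":"array","items":{"type":"array","items":{"type":"array","items":{"type":"number"}}}},"force":{"type":"number"}},"required":["rows"]}

```bash
mkdir -p pics; cat > h.py <<'E'
import numpy as np, cv2
from scipy.spatial.transform import Rotation as R
from plant import monitor, eyes, env
def grab(n,save=None):
    f=eyes.grab_frame(n)
    if save: cv2.imwrite(save,f["frame"][:,:,::-1]); 
    return f
def ray(f,u,v):
    K=np.array(f["camera_matrix"]);d=np.array([f["k1"],0,0,0,0.])
    p=np.array([(u-K[0,2])/K[0,0],(v-K[1,2])/K[1,1]]);q=p.copy()
    for _ in range(20): q=p/(1+f["k1"]*(q@q))
    T=np.array(f["pose"]);return T[:3,3],T[:3,:3]@np.array([q[0],q[1],1])
def onplane(f,u,v,a,c):
    o,d=ray(f,u,v);return o+d*(c-o[a])/d[a]
def proj(f,P):
    T=np.array(f["pose"]);c=T[:3,:3].T@(np.array(P)-T[:3,3]);x=c[:2]/c[2];x=x*(1+f["k1"]*(x@x));K=np.array(f["camera_matrix"])
    return np.array([K[0,0]*x[0]+K[0,2],K[1,1]*x[1]+K[1,2]])
def tri(f,p,g,q):
    o1,d1=ray(f,*p);o2,d2=ray(g,*q)
    s=np.linalg.lstsq(np.c_[d1,-d2],o2-o1,rcond=None)[0]
    a=o1+s[0]*d1;b=o2+s[1]*d2;return (a+b)/2,np.linalg.norm(a-b)
E
python3 - <<'E'
from h import *
for n in("side","top"):
    f=grab(n,f"pics/{n}0.png");print(n,np.round(f["pose"],3).tolist(),f["camera_matrix"],f["k1"])
s=monitor.sense();print(s)
E
```

```text
side [[-0.987, -0.123, 0.102, 0.396], [-0.159, 0.716, -0.68, 0.639], [0.01, -0.687, -0.726, 0.867], [0.0, 0.0, 0.0, 1.0]] [[509.20865011   0.         324.0211479 ]
 [  0.         509.20865011 234.59032509]
 [  0.           0.           1.        ]] -0.06820595013978495
top [[0.001, -0.99, 0.144, 0.304], [-1.0, 0.0, 0.005, 0.017], [-0.005, -0.144, -0.99, 1.431], [0.0, 0.0, 0.0, 1.0]] [[620.55522336   0.         328.10153135]
 [  0.         620.55522336 236.91235886]
 [  0.           0.           1.        ]] -0.19354344516153602
{'t': 0.1, 'joints': array([-1.22100750e+00,  2.13298796e-01, -3.49954618e-02,  1.32351754e+00,
        1.92055599e-05,  1.57085018e+00]), 'qd': array([-0.00035176, -0.00186933,  0.00098683,  0.00023259,  0.00202843,
        0.00143705]), 'joint_efforts': array([ 3.49748618e-03, -6.87247682e+01,  4.87807453e+01,  1.21624113e-02,
       -1.20193436e-04,  4.76738069e-05]), 'position': array([ 0.17124651, -0.46942195,  0.23087008]), 'tool_rot': array([-3.09269409e+00, -5.46392320e-01,  2.47810617e-04]), 'ft_force': array([ 0.17016222, -0.18497084, -1.37425547]), 'wrist_torque': array([ 0.0355997 , -0.00381612, -0.01126355]), 'grasp_force': 0.0, 'grip_width': 0.9987777941778331}
```

View pics/side0.png

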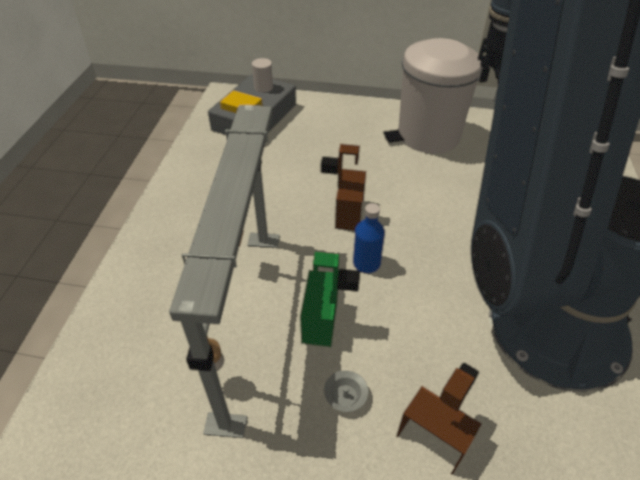

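View pics/top0.png

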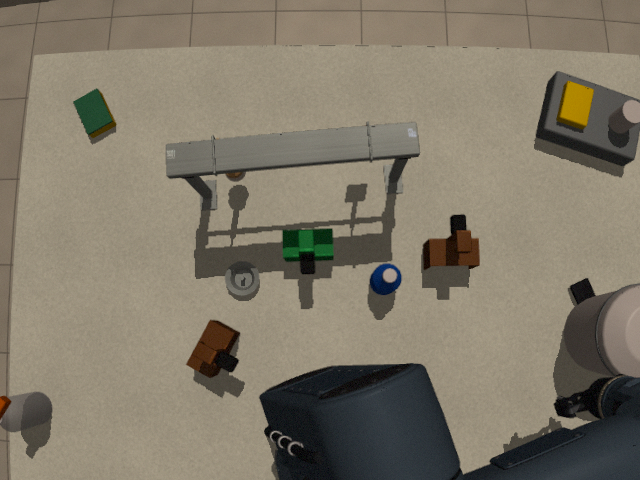

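The side view shows the green dustpan at (322,300), and its black grip at (348,280) faces the robot. The rail's near end is at (200,305) and the lower bar's clamp at (201,357). In the top view the green dustpan is at (308,245) with its grip at (308,263), the bottle is at (386,279), the strainer at (242,281), and the S-hooks are at (213,155) and (370,142).

Things that could be taken for the dustpan in the top view: brown pans at (452,245) and (213,350), and a green sponge at (95,113). I choose the green one with the black grip at (308,245).

```bash
python3 - <<'E'
import cv2,numpy as np
a=cv2.imread('pics/side0.png');b=cv2.imread('pics/top0.png')
A=cv2.resize(a[240:360,285:375],None,fx=4,fy=4,interpolation=cv2.INTER_CUBIC)  #360x480
C=cv2.resize(b[215:285,265:350],None,fx=5,fy=5,interpolation=cv2.INTER_CUBIC) #425x350
o=np.zeros((600,800,3),np.uint8);o[:480,:360]=A;o[:350,370:795]=C
D=cv2.resize(a[330:390,170:270],None,fx=4,fy=4,interpolation=cv2.INTER_CUBIC);o[355:595,370:770]=D
cv2.imwrite('pics/crop1.png',o)
E
```

```text
(no output)
```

View pics/crop1.png

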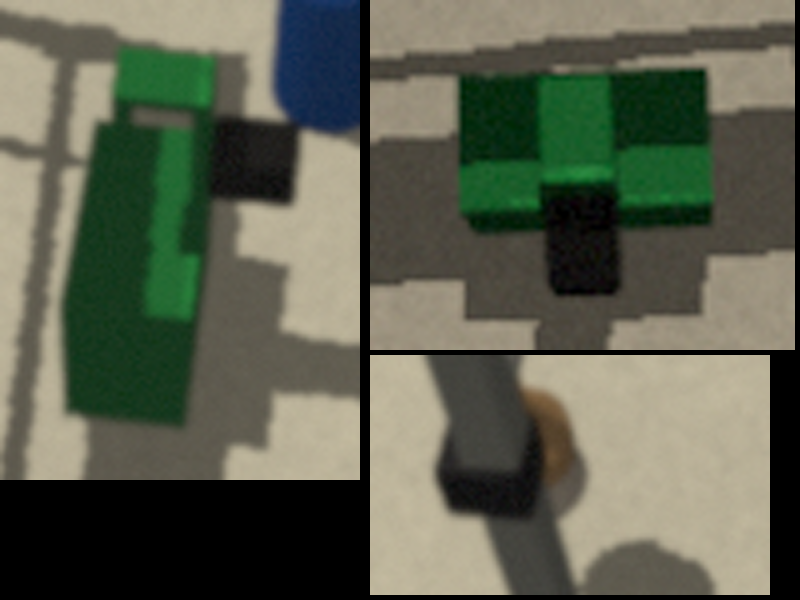

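The crop confirms the green dustpan with the black grip. The roof of its hook is at side px (314–339, 252–266) and top px (299–314, 231–252). The clamp is at side px (201,358).

```bash
python3 - <<'E'
from h import *
s=grab("side");t=grab("top")
pr=lambda n,p:print(n,np.round(np.array(p)*1000,0).tolist())
for p in [(314.5,252),(338.75,253.75),(338.2,266.2),(313.7,265)]: pr("roof side",onplane(s,*p,2,.198))
for p in [(299,231),(313.4,230.6),(313.8,249),(299,250)]: pr("roof top",onplane(t,*p,2,.198))
# grip top z .160 end corners in top: crop (548,292),(618,290)
for p in [(300.6,273.3),(314.6,273)]: pr("grip top",onplane(t,*p,2,.145))
# pan bottom corners in side
for p in [(301.5,342.7),(331.3,346)]: pr("pan floor side",onplane(s,*p,2,0))
img=t["frame"];h=cv2.cvtColor(img,cv2.COLOR_RGB2HSV)
print("rail hsv",h[150,290],img[150,290],h[100,290],img[100,290])
m=((h[:,:,1]<40)&(img[:,:,0]>90)&(img[:,:,0]<165)).astype(np.uint8);m[:110]=0;m[190:]=0;m[:,:150]=0;m[:,430:]=0
m=cv2.morphologyEx(m,cv2.MORPH_OPEN,np.ones((9,9)))
c=max(cv2.findContours(m,0,2)[0],key=cv2.contourArea);r=cv2.minAreaRect(c);b=cv2.boxPoints(r);print(r)
for p in b: print(p);pr("rail top",onplane(t,*p,2,.357))
for n,p in [("brushhook",(213,137)),("brushhook2",(213,172)),("spathook",(369,124)),("spat2",(370,159))]: pr(n,onplane(t,*p,2,.357))
pr("strainer",onplane(t,242,281,2,.01));pr("cap",onplane(t,391,275,2,.17))
E
```

```text
roof side [499.0, 57.0, 198.0]
roof side [457.0, 54.0, 198.0]
roof side [454.0, 83.0, 198.0]
roof side [496.0, 87.0, 198.0]
roof top [495.0, 81.0, 198.0]
roof top [496.0, 52.0, 198.0]
roof top [459.0, 51.0, 198.0]
roof top [457.0, 81.0, 198.0]
grip top [415.0, 80.0, 145.0]
grip top [415.0, 51.0, 145.0]
pan floor side [514.0, 123.0, 0.0]
pan floor side [456.0, 121.0, 0.0]
rail hsv [ 33  25 123] [122 123 111] [ 21  45 158] [158 150 130]
((291.1773986816406, 147.60855102539062), (31.943389892578125, 153.51441955566406), 84.99417114257812)
[213.3193  138.39539]
rail top [641.0, 230.0, 357.0]
[366.2482  125.00016]
rail top [665.0, -47.0, 357.0]
[369.0355  156.82172]
rail top [605.0, -51.0, 357.0]
[216.1066  170.21695]
rail top [581.0, 223.0, 357.0]
brushhook [644.0, 231.0, 357.0]
brushhook2 [578.0, 229.0, 357.0]
spathook [667.0, -52.0, 357.0]
spat2 [601.0, -53.0, 357.0]
strainer [408.0, 222.0, 10.0]
cap [409.0, -105.0, 170.0]
```

```bash
python3 - <<'E'
from h import *
t=cv2.imread('pics/top0.png');f=grab("top")
g=cv2.cvtColor(t,cv2.COLOR_BGR2GRAY).astype(float)
psi=np.radians(5.0);xh=np.array([np.cos(psi),np.sin(psi)]);yh=np.array([-xh[1],xh[0]])
o=np.array([.629,.229])
for cols in (range(265,275),range(345,355),range(215,225)):
    c=np.mean(list(cols))
    if c==219.5: rows=range(190,300)
    prof=g[200:290,list(cols)].mean(1)
    print(c,prof.astype(int).tolist())
# rail corners far/near edges along several cols
for c in (180,240,290,340,400):
    col=t[100:200,c].astype(int);print(c,g[110:190:2,c].astype(int).tolist())
s=grab("side")
for p in [(208,258),(182,258),(235,258),(247,132),(228,131),(266,132)]: print(p,np.round(onplane(s,*p,2,.357)*1000))
E
```

```text
269.5 [144, 144, 144, 144, 143, 143, 143, 144, 144, 143, 144, 144, 145, 144, 144, 144, 145, 146, 145, 144, 143, 144, 143, 142, 142, 133, 99, 69, 70, 71, 81, 124, 142, 144, 145, 146, 144, 143, 144, 145, 145, 145, 113, 77, 71, 69, 71, 70, 70, 70, 70, 70, 70, 71, 70, 70, 70, 71, 70, 70, 72, 71, 71, 70, 71, 69, 69, 70, 72, 72, 70, 88, 132, 145, 148, 146, 145, 147, 147, 147, 148, 147, 145, 145, 146, 147, 148, 150, 149, 146]
349.5 [73, 72, 106, 127, 128, 129, 126, 123, 124, 123, 122, 121, 118, 114, 113, 113, 113, 114, 114, 92, 72, 71, 70, 70, 95, 109, 109, 113, 126, 127, 129, 132, 131, 130, 129, 120, 90, 69, 70, 71, 70, 70, 70, 70, 70, 71, 72, 72, 71, 71, 70, 71, 71, 71, 71, 69, 70, 71, 72, 71, 73, 72, 72, 72, 72, 111, 129, 128, 141, 147, 146, 146, 146, 148, 148, 148, 148, 149, 150, 149, 147, 145, 145, 147, 148, 148, 147, 147, 147, 148]
219.5 [136, 137, 136, 136, 135, 136, 136, 138, 134, 134, 144, 145, 144, 145, 145, 145, 145, 146, 145, 146, 146, 145, 143, 143, 143, 143, 144, 143, 142, 143, 111, 70, 71, 71, 70, 114, 139, 141, 143, 142, 141, 140, 141, 142, 143, 142, 138, 100, 69, 70, 69, 70
[... 635 characters left out ...]
9, 123, 120, 127, 123, 122, 122, 125, 120, 127, 118, 120, 120, 115, 115, 71, 42, 146, 150, 145, 147, 149, 144, 151, 148, 149, 140, 142]
340 [148, 153, 147, 147, 149, 148, 145, 144, 147, 124, 131, 125, 124, 122, 122, 126, 122, 125, 117, 123, 121, 117, 120, 117, 112, 60, 50, 151, 146, 152, 150, 147, 150, 156, 152, 156, 151, 154, 157, 152]
400 [147, 146, 149, 146, 148, 148, 130, 135, 132, 137, 134, 129, 130, 131, 126, 126, 123, 126, 120, 126, 122, 116, 104, 42, 17, 42, 42, 39, 39, 38, 38, 44, 44, 98, 122, 125, 130, 127, 122, 125]
(208, 258) [612. 230. 357.]
(182, 258) [646. 236. 357.]
(235, 258) [576. 224. 357.]
(247, 132) [635. -54. 357.]
(228, 131) [668. -52. 357.]
(266, 132) [603. -60. 357.]
```

```bash
python3 - <<'E'
from h import *
f=grab("top")
P=lambda c,r,z:onplane(f,c,r,2,z)[:2]*1000
far=[P(180,142,.357),P(290,131.5,.357),P(400,121.5,.357)];near=[P(180,173.5,.357),P(290,163.5,.357),P(400,153.5,.357)]
print(np.round(far),np.round(near))
d=far[2]-far[0];psi=np.arctan2(d[0],-d[1]);print("yaw",np.degrees(psi)); d=near[2]-near[0];print(np.degrees(np.arctan2(d[0],-d[1])))
psi=np.radians(5.1)
xh=np.array([np.cos(psi),np.sin(psi)])
xf=np.mean([p@xh for p in far]);xn=np.mean([p@xh for p in near]);print("width",xf-xn)
x0=(xf+xn)/2+19;print("x0",x0, "bar x at y=89:",(x0-89*xh[1])/xh[0])
for c,b,rf,rn in [(269.5,228.2,242.2,271.4),(349.5,221.6,235.8,264.8),(219.5,232.4,246.8,275.6)]:
    sb,sf,sn=[P(c,r,0)@xh-x0 for r in(b,rf,rn)]
    k1=(12-sf)/335;k2=(-50-sn)/357;print(sb,sf,sn,"k",k1,k2,"zc",-sb/k1,-sb/k2,-sb/((k1+k2)/2))
    # robust to x0: sf,sn -> solve k and offset
    k=((sf-sn)-62)/(357-335)
s=grab("side")
# clamp corners: +y face assumed at local y=220+~15
yh=np.array([-xh[1],xh[0]])
for yl in (232,236,240):
    for p in [(170+77/4,330+145/4),(170+165/4,330+160/4),(170+70/4,330+115/4),(170+160/4,330+115/4)]:
        o,dd=ray(s,*p);n=np.array([*yh,0]);q=o+dd*(((yl+ (0))/1000+ .089*0+0.0 - o@n+ 0)/(dd@n)) if False else None
E
```

```text
[[ 635.  292.]
 [ 653.   91.]
 [ 672. -108.]] [[ 576.  289.]
 [ 593.   90.]
 [ 611. -107.]]
yaw 5.267920657128159
5.153596891172664
width 59.58596008506731
x0 647.8602283585126 bar x at y=89: 642.4922206128953
-102.84066172866642 -135.8107532256364 -203.92356769392865 k 0.44122612903175046 0.4311584529241699 zc 233.07926471704047 238.5217337876327 235.76909508898845
-103.97226137620635 -137.3900943087981 -204.97112990182364 k 0.44594058002626297 0.4340928008454444 zc 233.15272489909546 239.5162075337548 236.29163083158906
-102.19776595728331 -136.23371249749283 -203.67000536359416 k 0.4424886940223667 0.43044819429578196 zc 230.96130440819235 237.42175553664475 234.14697517064153
```

```bash
cat >> h.py <<'E'
def pose(grasp,yaw,lean):  # grasp point (mm) -> TCP pos mm, R
    y_,l=np.radians([yaw,lean]);z=np.array([np.sin(l)*np.cos(y_),np.sin(l)*np.sin(y_),-np.cos(l)])
    y=np.array([np.sin(y_),-np.cos(y_),0]);return np.array(grasp)+19*z,R.from_matrix(np.c_[np.cross(y,z),y,z])
def rel(grasp,yaw,lean,p0=None,R0=None):
    s=monitor.sense()
    p0=s["position"]*1000 if p0 is None else p0;R0=R.from_rotvec(s["tool_rot"]) if R0 is None else R0
    p,r=pose(grasp,yaw,lean)
    return np.round(R0.inv().apply(p-p0),1).tolist(),np.round((R0.inv()*r).as_rotvec(degrees=True),1).tolist()
E
python3 - <<'E'
from h import *
g=np.array([430,66,145.]);_,r=pose(g,2,45);z=r.as_matrix()[:,2]
print(rel(g-90*z+[0,0,60],2,45)); print(rel(g-90*z,2,45));print(g-90*z)
E
```

```text
([378.8, -430.1, -23.9], [-7.1, 44.6, 17.1])
([378.8, -430.1, 36.1], [-7.1, 44.6, 17.1])
[366.39915722  63.77900963 208.63961031]
```

arm_command:
  rows:
    - [[379,-430,-24,-7,44.6,17,0],[379,-430,-24,-7,44.6,17,0],[379,-430,-24,-7,44.6,17,0],[379,-430,-24,-7,44.6,17,0],[379,-430,-24,-7,44.6,17,0],[379,-430,-24,-7,44.6,17,0],[379,-430,-24,-7,44.6,17,0],[379,-430,-24,-7,44.6,17,0],[379,-430,-24,-7,44.6,17,0],[379,-430,-24,-7,44.6,17,0]]

```text
t: 1.65
position: [0.361, -0.0555, 0.2413]
tool_rot: [-2.907, -0.07, -1.14]
ft_force: [0.7, -0.9, -0.5]
grip_width: 1.003
grasp_force: 0.0
```

```bash
python3 - <<'E'
from h import *
g=np.array([430,66,145.]);_,r=pose(g,2,45);z=r.as_matrix()[:,2]
print(rel(g-90*z+[0,0,30],2,45));print(monitor.sense()["joints"])
E
```

```text
([7.0, -118.6, 28.6], [-0.6, 2.2, 0.5])
[-0.42303506 -0.73511306 -0.96137833  0.65442963  0.31455281  2.78419628]
```

```bash
python3 - <<'E'
from h import *
g=np.array([430,66,145.]);_,r=pose(g,2,40);z=r.as_matrix()[:,2]
print(rel(g-30*z+[0,0,65],2,40))
E
```

```text
([34.0, -118.1, 62.9], [-0.6, -2.8, 0.6])
```

arm_command:
  rows:
    - [[34,-118,63,-0.6,-2.8,0.6,0],[34,-118,63,-0.6,-2.8,0.6,0],[34,-118,63,-0.6,-2.8,0.6,0],[34,-118,63,-0.6,-2.8,0.6,0],[34,-118,63,-0.6,-2.8,0.6,0]]

```text
t: 2.28
position: [0.4246, 0.0314, 0.2173]
tool_rot: [-2.924, -0.105, -1.06]
ft_force: [-0.8, 0.1, -0.7]
grip_width: 1.0
grasp_force: 0.0
```

```bash
python3 - <<'E'
from h import *
s=monitor.sense();print(s["joints"],s["position"],R.from_rotvec(s["tool_rot"]).as_matrix()[:,2].round(3))
print(rel([430,66,145],2,40))
f=grab("side","pics/s1.png");g=grab("top","pics/t1.png")
o=np.zeros((480,800,3),np.uint8)
o[:,:400]=cv2.resize(f["frame"][200:380,260:410,::-1],(400,480));o[:,400:]=cv2.resize(g["frame"][180:360,230:380,::-1],(400,480));cv2.imwrite("pics/c2.png",o)
E
```

```text
[ 0.06869333 -0.5506059  -0.94791943  0.47756258  0.00704213  3.14108941] [0.42459439 0.0314405  0.21733507] [ 0.639  0.051 -0.767]
([-40.4, -33.2, 79.7], [-1.6, 0.1, 1.5])
```

View pics/c2.png

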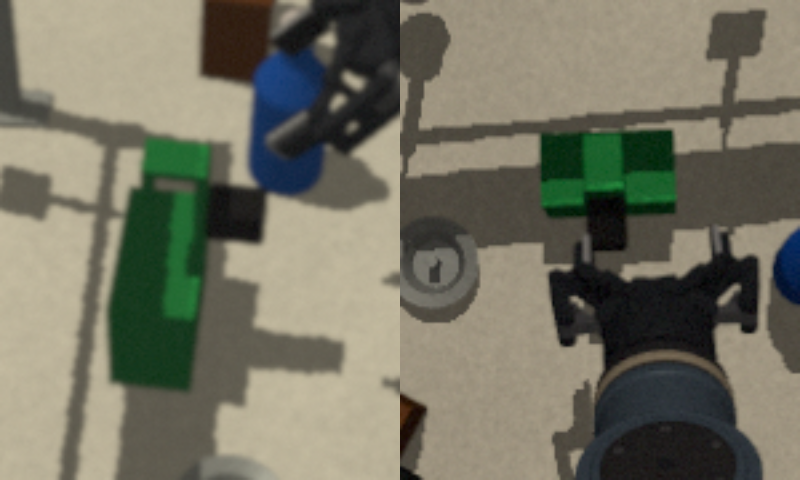

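The picture shows the gripper on the robot side, with its fingers at crop (585,250) and (715,245). It is about 35 mm too far to −y because joint 6 is at its limit. I'll back off and take the half-turn grasp instead.

arm_command:
  rows:
    - [[0,0,-30,0,0,-10,0],[0,0,-50,0,0,-20,0],[0,0,-50,0,0,-30,0],[0,0,-50,0,0,-40,0],[0,0,-50,0,0,-50,0],[0,0,-50,0,0,-60,0],[0,0,-50,0,0,-70,0],[0,0,-50,0,0,-80,0],[0,0,-50,0,0,-90,0],[0,0,-50,0,0,-90,0]]

```text
t: 3.62
position: [0.3925, 0.0276, 0.2565]
tool_rot: [1.764, 1.888, 0.692]
ft_force: [0.3, 0.3, -1.0]
grip_width: 1.004
grasp_force: 0.0
```

```bash
cat >> h.py <<'E'
_p=pose
def pose(g,yaw,lean):
    p,r=_p(g,yaw,lean);return p,r*R.from_euler('z',180,degrees=True)
E
python3 - <<'E'
from h import *
s=monitor.sense();print(s["joints"],s["position"],R.from_rotvec(s["tool_rot"]).as_matrix()[:,2].round(3))
g=np.array([430,66,145.]);_,r=pose(g,2,40);z=r.as_matrix()[:,2]
print(rel(g-60*z+[0,0,30],2,40))
E
```

```text
[ 0.0640039  -0.65775536 -0.88213194  0.64834652  0.0077707   1.56965205] [0.39254671 0.02761632 0.25653124] [ 0.641  0.049 -0.766]
([36.3, -21.8, 47.4], [1.2, -1.2, -88.7])
```

arm_command:
  rows:
    - [[10,-6,10,0,0,-10,0],[20,-12,20,0,0,-20,0],[36,-22,30,0,0,-30,0],[36,-22,47,0,0,-40,0],[36,-22,47,0,0,-50,0],[36,-22,47,0,0,-60,0],[36,-22,47,0.5,-0.5,-70,0],[36,-22,47,1,-1,-80,0],[36,-22,47,1.2,-1.2,-89,0],[36,-22,47,1.2,-1.2,-89,0]]

```text
t: 4.88
position: [0.4034, 0.0653, 0.2063]
tool_rot: [-0.048, 2.444, 0.015]
ft_force: [-0.2, 0.3, 0.2]
grip_width: 1.0
grasp_force: 0.0
```

```bash
python3 - <<'E'
from h import *
s=monitor.sense();print(s["joints"],s["position"],R.from_rotvec(s["tool_rot"]).as_matrix().round(3))
print(rel([430,66,145],2,40))
f=grab("side","pics/s1.png");g=grab("top","pics/t1.png")
o=np.zeros((480,800,3),np.uint8)
o[:,:400]=cv2.resize(f["frame"][200:380,260:410,::-1],(400,480));o[:,400:]=cv2.resize(g["frame"][180:360,230:380,::-1],(400,480));cv2.imwrite("pics/c3.png",o)
E
```

```text
[ 0.28117039 -0.58112677 -0.98413915  0.48505203 -0.15647846  0.18646321] [0.40336247 0.0653063  0.20633827] [[-0.766 -0.038  0.642]
 [-0.031  0.999  0.023]
 [-0.642 -0.002 -0.766]]
([19.0, -0.2, 83.1], [0.0, -0.0, 0.2])
```

View pics/c3.png

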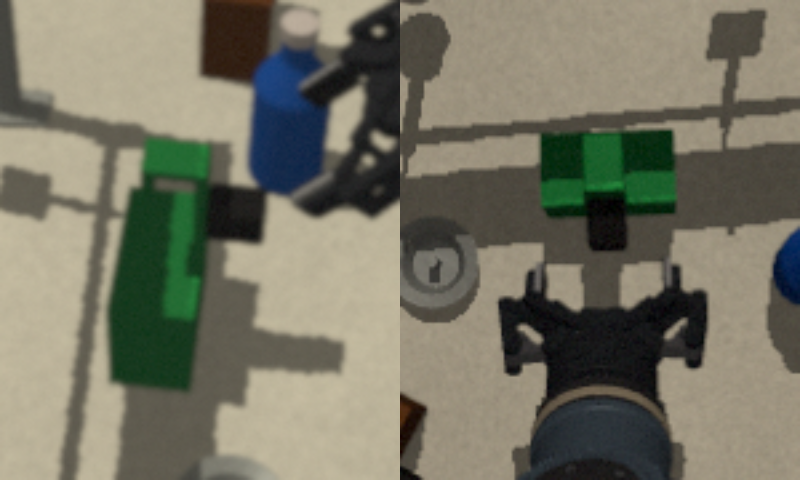

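The picture shows the fingers, at crop (535,275) and (670,275), straddling the grip's line at (607,220). Moving in and closing.

arm_command:
  rows:
    - [[10,0,42,0,0,0,0],[19,0,83,0,0,0,0],[19,0,83,0,0,0,0],[19,0,83,0,0,0,0],[19,0,83,0,0,0,200],[19,0,83,0,0,0,200],[19,0,83,0,0,0,200],[19,0,83,0,0,0,200],[19,0,83,0,0,0,200],[19,0,83,0,0,0,200]]
  force: 50

```text
t: 6.22
position: [0.4426, 0.0671, 0.1311]
tool_rot: [-0.054, 2.442, 0.013]
ft_force: [-4.2, -1.8, 7.8]
grip_width: 0.342
grasp_force: 53.8
```

```bash
python3 - <<'E'
from h import *
print(rel([430.4,66.7,160],2,40));print(rel([430.4,66.7,248.7],5.2,40)); print(rel([520,76,248.7],5.2,40))
E
```

```text
([-9.2, -0.1, -11.0], [0.1, 0.0, 0.5])
([-66.3, 0.2, -79.0], [-2.0, 0.0, -1.9])
([-135.1, 5.6, -21.1], [-2.0, 0.0, -1.9])
```

arm_command:
  rows:
    - [[-9,0,-11,0,0,0,200],[-25,0,-30,-0.5,0,-0.5,200],[-45,0,-54,-1,0,-1,200],[-66,0,-79,-2,0,-2,200],[-89,2,-60,-2,0,-2,200],[-112,4,-40,-2,0,-2,200],[-135,6,-21,-2,0,-2,200],[-135,6,-21,-2,0,-2,200],[-135,6,-21,-2,0,-2,200],[-135,6,-21,-2,0,-2,200]]

```text
t: 7.48
position: [0.5311, 0.0775, 0.233]
tool_rot: [-0.113, 2.442, 0.04]
ft_force: [-0.1, 0.6, -1.3]
grip_width: 0.342
grasp_force: 52.4
```

```bash
python3 - <<'E'
from h import *
s=monitor.sense();print(s["position"],s["ft_force"],s["joints"],s["grip_width"])
M=R.from_rotvec(s["tool_rot"]).as_matrix();gp=s["position"]*1000-19*M[:,2];print(gp,M.round(3).tolist())
f=grab("side","pics/s2.png");g=grab("top","pics/t2.png")
xh=np.array([np.cos(np.radians(5.2)),np.sin(np.radians(5.2)),0]);hook=gp+46*xh+[0,0,53];print("roof pred",hook,proj(f,hook/1000),proj(g,hook/1000))
o=np.zeros((480,800,3),np.uint8)
o[:,:400]=cv2.resize(f["frame"][150:330,210:360,::-1],(400,480));o[:,400:]=cv2.resize(g["frame"][110:290,230:380,::-1],(400,480));cv2.imwrite("pics/c4.png",o)
E
```

```text
[0.53114247 0.07746499 0.23304825] [-0.11168682  0.61053173 -1.26437698] [ 0.17710477 -0.27529529 -0.771778    0.37906752 -0.05491862  0.06457886] 0.3416780686310092
[518.99625576  76.35056466 247.61627861] [[-0.763, -0.092, 0.639], [-0.071, 0.996, 0.059], [-0.642, -0.001, -0.767]]
roof pred [564.8069381   80.51966335 300.61627861] [271.18642735 214.76999787] [296.9607197  185.85572208]
```

View pics/c4.png

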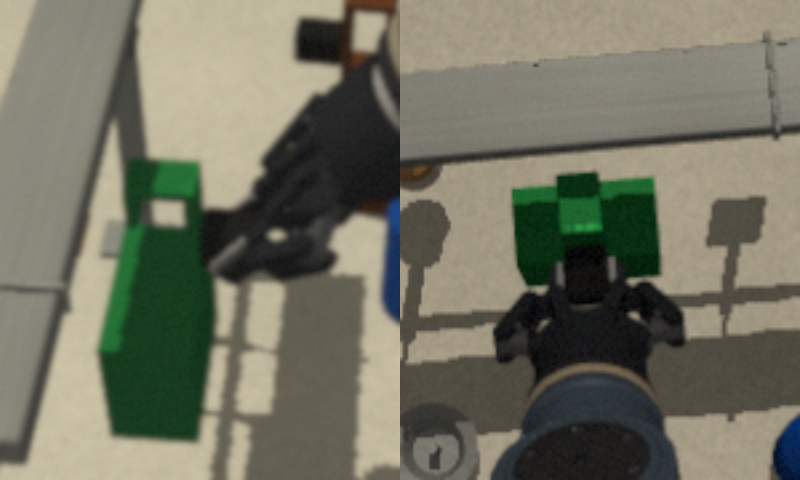

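The picture shows the dustpan held upright and square. The hook roof is at side px (271,217) and top px (297,186), within about 2 px of prediction. Advancing until the hook is over the bar.

```bash
python3 - <<'E'
from h import *
print(rel([596.2,85.8,248.5],5.2,40));print(rel([596.2,85.8,210],5.2,40))
E
```

```text
([-59.8, 2.3, 49.3], [0.0, -0.0, 0.1])
([-35.1, 2.3, 78.8], [0.0, -0.0, 0.1])
```

arm_command:
  rows:
    - [[-20,1,16,0,0,0,200],[-40,2,33,0,0,0,200],[-52,2,43,0,0,0,200],[-60,2,49,0,0,0,200],[-60,2,49,0,0,0,200],[-60,2,49,0,0,0,200],[-60,2,49,0,0,0,200],[-60,2,49,0,0,0,200]]

```text
t: 8.57
position: [0.6085, 0.0866, 0.2342]
tool_rot: [-0.113, 2.442, 0.04]
ft_force: [1.4, -0.3, -1.5]
grip_width: 0.346
grasp_force: 52.4
```

```bash
python3 - <<'E'
from h import *
s=monitor.sense();print(s["position"],s["ft_force"],s["joints"],s["grip_width"])
f=grab("side","pics/s3.png");g=grab("top","pics/t3.png")
o=np.zeros((480,800,3),np.uint8)
o[:,:400]=cv2.resize(f["frame"][120:330,170:345,::-1],(400,480));o[:,400:]=cv2.resize(g["frame"][100:280,230:380,::-1],(400,480));cv2.imwrite("pics/c5.png",o)
for z in(248.5,230,206,199,192): print(z,rel([596.2,85.8,z],5.2,40))
E
```

```text
[0.60852698 0.08664214 0.23422852] [ 1.3953228  -0.32767067 -1.51158638] [ 0.16596121 -0.10118825 -0.63713763  0.33879028 -0.04779142  0.05601042] 0.34598905039245886
248.5 ([0.3, 0.3, 0.0], [0.0, -0.0, 0.1])
230 ([12.2, 0.3, 14.2], [0.0, -0.0, 0.1])
206 ([27.6, 0.3, 32.6], [0.0, -0.0, 0.1])
199 ([32.1, 0.3, 38.0], [0.0, -0.0, 0.1])
192 ([36.6, 0.3, 43.3], [0.0, -0.0, 0.1])
```

View pics/c5.png

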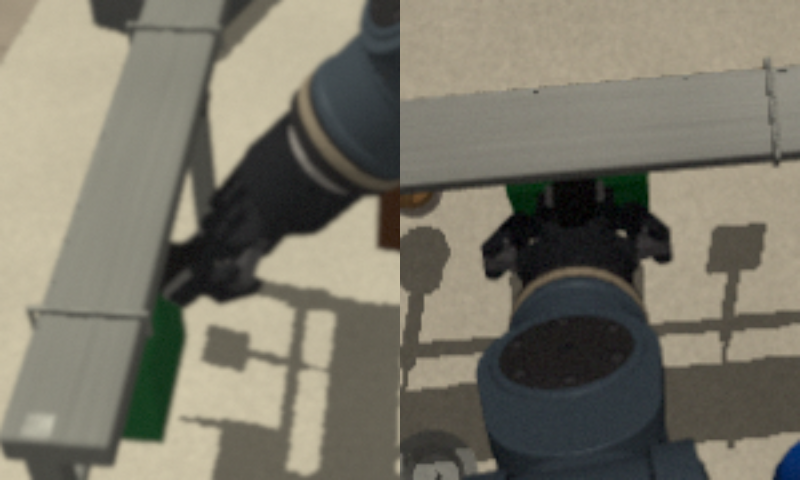

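The picture shows the hook under the rail with no contact and the S-hooks undisturbed. Lowering now.

arm_command:
  rows:
    - [[5,0,6,0,0,0,200],[10,0,12,0,0,0,200],[14,0,17,0,0,0,200],[18,0,21.5,0,0,0,200],[20,0,24,0,0,0,200],[22,0,26,0,0,0,200],[23,0,27.5,0,0,0,200],[23,0,27.5,0,0,0,200]]

```text
t: 9.68
position: [0.6088, 0.0866, 0.1982]
tool_rot: [-0.113, 2.442, 0.04]
ft_force: [0.1, -0.5, -1.5]
grip_width: 0.342
grasp_force: 52.4
```

arm_command:
  rows:
    - [[1.3,0,1.5,0,0,0,200],[2.6,0,3.1,0,0,0,200],[3.9,0,4.6,0,0,0,200],[5.1,0,6.1,0,0,0,200],[5.1,0,6.1,0,0,0,200]]

```text
t: 10.3
position: [0.6086, 0.0866, 0.19]
tool_rot: [-0.113, 2.443, 0.04]
ft_force: [-0.1, -0.3, -1.4]
grip_width: 0.337
grasp_force: 52.4
```

arm_command:
  rows:
    - [[0.6,0,0.8,0,0,0,200],[1.3,0,1.5,0,0,0,200],[1.9,0,2.3,0,0,0,200],[2.6,0,3.1,0,0,0,200],[2.6,0,3.1,0,0,0,200]]

```text
t: 10.92
position: [0.6087, 0.0866, 0.1861]
tool_rot: [-0.113, 2.442, 0.04]
ft_force: [-0.4, 0.5, -1.4]
grip_width: 0.346
grasp_force: 52.4
```

Underside is now about 245 mm, still without contact. Continuing in 1 mm steps.

arm_command:
  rows:
    - [[0.6,0,0.8,0,0,0,200],[1.3,0,1.5,0,0,0,200],[1.9,0,2.3,0,0,0,200],[1.9,0,2.3,0,0,0,200]]

```text
t: 11.42
position: [0.6087, 0.0866, 0.1831]
tool_rot: [-0.113, 2.442, 0.04]
ft_force: [1.3, -0.1, -1.8]
grip_width: 0.341
grasp_force: 52.4
```

arm_command:
  rows:
    - [[0.6,0,0.8,0,0,0,200],[1.3,0,1.5,0,0,0,200],[1.9,0,2.3,0,0,0,200],[1.9,0,2.3,0,0,0,200]]

```text
t: 11.92
position: [0.609, 0.0866, 0.1806]
tool_rot: [-0.113, 2.441, 0.04]
ft_force: [-2.2, -0.5, 2.3]
grip_width: 0.342
grasp_force: 53.1
```

arm_command:
  rows:
    - [[0.3,0,0.4,0,0,0,200],[0.3,0,0.4,0,0,0,200],[0.3,0,0.4,0,0,0,200]]

```text
t: 12.3
position: [0.6092, 0.0867, 0.1805]
tool_rot: [-0.113, 2.441, 0.04]
ft_force: [-3.3, -0.3, 6.3]
grip_width: 0.345
grasp_force: 53.5
```

```bash
python3 - <<'E'
from h import *
s=monitor.sense();print(s["position"],s["ft_force"],s["wrist_torque"])
E
```

```text
[0.60923456 0.08669984 0.18046007] [-3.34135768 -0.26715833  6.30748519] [-0.01843692 -0.00931363 -0.04321333]
```

The bar now carries the weight: vertical force rose about 7.7 N with the underside near 239 mm, which matches the shadow estimate. I'll ease the preload, then open slowly.

arm_command:
  rows:
    - [[-0.3,0,-0.3,0,0,0,200],[-0.3,0,-0.3,0,0,0,170],[-0.3,0,-0.3,0,0,0,163],[-0.3,0,-0.3,0,0,0,156],[-0.3,0,-0.3,0,0,0,148],[-0.3,0,-0.3,0,0,0,140],[-0.3,0,-0.3,0,0,0,120],[-0.3,0,-0.3,0,0,0,90],[-0.3,0,-0.3,0,0,0,60],[-0.3,0,-0.3,0,0,0,60]]
  force: 20

```text
t: 13.55
position: [0.6089, 0.0866, 0.1802]
tool_rot: [-0.113, 2.442, 0.04]
ft_force: [-0.7, -0.3, 1.0]
grip_width: 0.767
grasp_force: 0.0
```

```bash
python3 - <<'E'
from h import *
s=monitor.sense();print(s["t"],s["position"],s["ft_force"],s["grip_width"])
f=grab("side","pics/s4.png")
cv2.imwrite("pics/c6.png",cv2.resize(f["frame"][120:360,150:390,::-1],(600,600)))
E
```

```text
13.55 [0.60889192 0.08663479 0.18022303] [-0.66907525 -0.29393124  0.95989795] 0.767026728487219
```

View pics/c6.png

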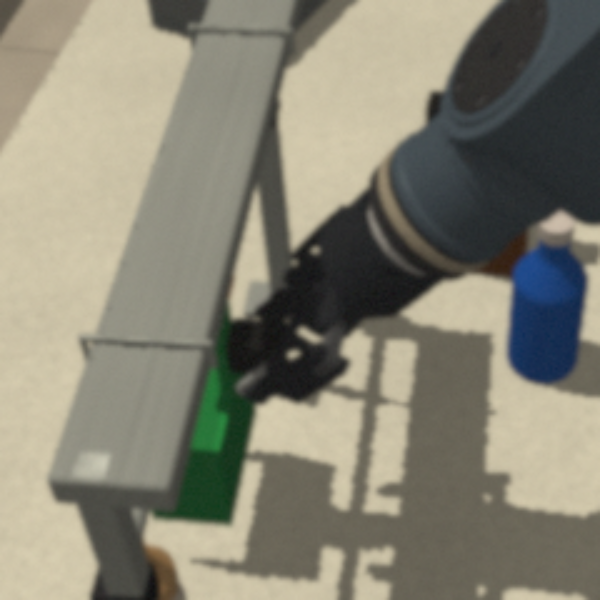

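The picture shows the dustpan hanging with the fingers open around the grip at crop (255,350). Retreating straight back along the tool axis, slowly at first.

arm_command:
  rows:
    - [[0,0,-6,0,0,0,60],[0,0,-15,0,0,0,60],[0,0,-28,0,0,0,60],[0,0,-45,0,0,0,60],[0,0,-65,0,0,0,60],[0,0,-90,0,0,0,60],[0,0,-120,0,0,0,60],[0,0,-150,0,0,0,60],[0,0,-150,0,0,0,60],[0,0,-150,0,0,0,60]]

```text
t: 14.85
position: [0.5129, 0.0778, 0.295]
tool_rot: [-0.113, 2.442, 0.04]
ft_force: [-0.3, 0.4, -0.1]
grip_width: 0.764
grasp_force: 0.0
```

arm_command:
  rows:
    - [[0,0,-40,0,0,0,60],[0,0,-40,0,0,0,60],[0,0,-40,0,0,0,60],[0,0,-40,0,0,0,60],[0,0,-40,0,0,0,60],[0,0,-40,0,0,0,60],[0,0,-40,0,0,0,60],[0,0,-40,0,0,0,60]]

```text
t: 15.85
position: [0.4874, 0.0755, 0.3259]
tool_rot: [-0.113, 2.442, 0.04]
ft_force: [-0.2, 0.0, 0.3]
grip_width: 0.763
grasp_force: 0.0
```

```bash
python3 - <<'E'
from h import *
s=monitor.sense();print(s["t"],s["position"],s["ft_force"],s["qd"].round(3))
f=grab("side","pics/s5.png");g=grab("top","pics/t5.png")
o=np.zeros((480,800,3),np.uint8)
o[:,:400]=cv2.resize(f["frame"][90:390,150:400,::-1],(400,480));o[:,400:]=cv2.resize(g["frame"][90:300,200:400,::-1],(400,420)) if 0 else cv2.resize(g["frame"][90:330,200:400,::-1],(400,480));cv2.imwrite("pics/c7.png",o)
a=cv2.imread("pics/s4.png");b=cv2.imread("pics/s5.png")
f2=grab("side")["frame"];print("motion",np.abs(f2.astype(int)-f["frame"]).max(2)[150:400,170:300].mean())
E
```

```text
15.85 [0.4874218  0.07548305 0.32586581] [-0.17656354  0.01331139  0.33549399] [-0.    -0.    -0.001  0.    -0.001 -0.   ]
motion 1.894
```

View pics/c7.png

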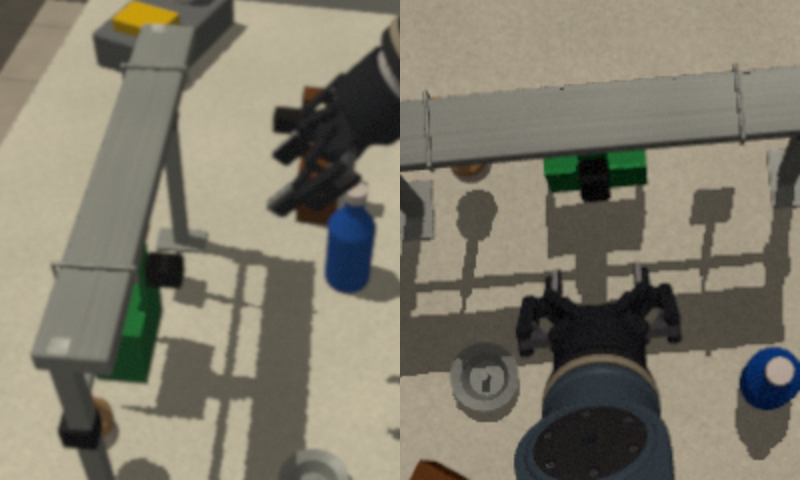

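The picture shows the dustpan hanging square and midway between the brush and the spatula: in the top crop its shadow is at (595,225), theirs at (477,215) and (712,205). The bottle and strainer haven't moved. I'll wait a moment, check that it is still, then hand in.

arm_command:
  rows:
    - [[0,0,0,0,0,0,60],[0,0,0,0,0,0,60],[0,0,0,0,0,0,60],[0,0,0,0,0,0,60],[0,0,0,0,0,0,60],[0,0,0,0,0,0,60],[0,0,0,0,0,0,60],[0,0,0,0,0,0,60]]

```text
t: 17.0
position: [0.4874, 0.0755, 0.3259]
tool_rot: [-0.113, 2.442, 0.04]
ft_force: [0.7, 0.5, 0.6]
grip_width: 0.761
grasp_force: 0.0
```

```bash
python3 - <<'E'
from h import *
a=cv2.imread("pics/s5.png")[:,:,::-1]
def c(im):
    h=cv2.cvtColor(np.ascontiguousarray(im),cv2.COLOR_RGB2HSV);m=cv2.inRange(h,(45,100,20),(75,255,255));m[:,:150]=0;m[:,320:]=0
    M=cv2.moments(m,True);return M["m10"]/M["m00"],M["m01"]/M["m00"],M["m00"]
r=[c(a)]+[c(grab("side")["frame"]) for _ in range(4)];print(np.round(r,2))
if np.ptp(np.array(r)[:,:2],axis=0).max()<0.7: print(env.sign_off())
E
```

```text
[[ 236.06  296.21 1225.  ]
 [ 236.04  296.32 1222.  ]
 [ 236.04  296.23 1219.  ]
 [ 236.12  296.12 1224.  ]
 [ 235.99  296.39 1219.  ]]
the job is handed in; nothing more can be done
None
```

The green dustpan hangs still and square on the lower bar, midway between the brush and the spatula; the arm is clear, and I handed the job in at about 17 s.

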